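Switch on the red-guarded supply

ROBOT

A 6-joint arm with a two-finger parallel gripper is mounted at the origin on a cart in front of the work surface, level with it; the furniture and walls round the work are solid. World frame = base frame: x ahead of the robot, y to its left, z up, the work surface at z = 0. Lengths are in mm, angles in rad, forces in N, time in s.
With the tool pointing down it reaches from about 400 to 925 mm from the base axis. Payload 12.5 kg.
Tool frame: the origin (TCP) lies midway between the tips of the shut fingers; the grasp point (between the pads) lies 19 mm behind it (env.pinch_z is the z of the grasp point in the tool frame, in mm); z points along the fingers, y is the line along which they close (so a half turn about z gives the same grasp; the last joint's range is limited). The gripper opens to 95 mm and grips with 3 to 60 N. Pads are 20 mm wide; open, the fingers measure 119 mm over their backs; the gripper's body (75 mm by 180 mm) begins 59 mm behind the grasp point.
Start: joints at [1.19, 0.491, 1.559, -0, 1.092, -0.106], TCP at [169.579, 601.573, 214.661] pointing down, gripper open.
Joint ranges: [-3.1, 3.1], [-0.84, 2.19], [0.05, 2.79], [-1.13, 4.28], [0.06, 2.93], [-2.69, 2.69]. Speed limits (rad/s): [2.22, 2.22, 2.79, 3.14, 3.14, 3.14].

INTERFACE

Orientations are given as [roll, pitch, yaw] about the fixed x, y, z axes, in that order (R = Rz(yaw) Ry(pitch) Rx(roll)).
In Python, from cell import env, eyes gives the robot as it stands.
- The arm moves only by the shell command python3 -m inch 'ROWS'. ROWS is JSON, a list of rows, each a list of 3 entries, a list of its own where there are three numbers: the shift along the tool's x, y, z in units of 60 mm (1.0 is 60 mm), then the turn about the tool's z in units of 5 degrees (1.0 is 5 degrees), then the closure, from -1 (fully open) to 1 (shut). In form: [[[tx, ty, tz], turn, claw], ...]. A call has exactly 10 rows; each row shifts and turns the commanded pose from where the row before left it, along the tool's axes as they then stand; what a row does not reach is not made up. A row lasts 1/8 s, in which the tool goes at most 62.5 mm and 10.7 degrees, less where a joint would pass 70% of its speed; a pose out of reach is approached as far as the arm can. A call is refused whole if a number of a shift passes 1 or a number of a turn 1, either way. A call with a gripper value outside its range is refused whole. The fingers move at their own pace and stop on an object; the grip force is fixed at half the most. Time passes only in rows, so rows that do not move let the fingers close, or fill a call up. It gives the time, the measured TCP pose, the force, the opening and the grip force at its end, in the units of the state.
- env.state(): the state, without advancing time (a new reading comes with each control period).
- eyes.read_camera(name): name is "scene" or "top"; returns a dict with "pixels" (384x512x3 uint8, red, green, blue), "fx", "fy", "cx", "cy" (pixels), "extrinsics" (4x4, takes a point from world to camera coordinates). Camera axes: x right, y down, z forward; pixel columns grow to the right and rows downward; lengths in mm; the calibration is good to about 2 mm. A picture is of the moment at which its call begins. There is no depth.
- env.job_done(): hands the job in; it is judged then, once.
Trained networks look in a picture, given as the dict that the camera call returned (one of the last four; its "shot" number tells which), for a name from the list of things; names that differ only in an ending like _2 or _b are one class to them, and where a whole thing is asked for, a point or a joint stands for the part that bears it (a point fixed in the world has none). Each returns a list of dicts, best first, with "score" (0 to 1); they miss things now and then, are a little off and sometimes report something else, mostly with a low value. They report only what shows in the picture. A call takes as long as a camera call. They do not tell look-alikes from the thing itself.
- eyes.boxes_of(name, picture): "centre" ([row, column] in pixels, amid what is visible of it).
- eyes.cut_out(name, picture): "mask" (384x512 bool, what is visible of it) and "centre" ([row, column] in pixels, amid what is visible of it).
- eyes.spot_point(name, picture): "centre" ([row, column] in pixels: a listed point, or the origin of a listed thing).
The state is a dict: "t": time; "joints": joint angles; "qvel": joint speeds; "tau": joint torques, N m; "eef_pos": TCP position; "tcp_rot": TCP orientation; "ft_force": force on the tool from outside, world axes, zero at the start; "moment": the same for the moment, N m; "opening": opening from 0.0 (shut) to 1.0 (fully open); "grip_force": force on a finger pad.
Only numpy, scipy, OpenCV 4.12 (cv2) and the standard library are available. Lean on these libraries where they do the work, as an engineer would, in place of code of your own. Each camera call takes 0.05 s, during which the arm holds its last target. There are 200 camera calls.

TASK

Gently switch on the supply box with the red guard: with a fingertip under the guard's front lip lift the guard, flip the toggle beneath it over to on (away from the lip, towards the hinge) while the back of the finger keeps the guard up, then draw the finger out and let the guard drop shut over the switched toggle. Only touch and push: nothing is gripped, lifted off the desk or carried, and the box stays where it stands. Leave the yellow-guarded box, its guard and switch, and the other things on the desk alone.

Things in the scene. Friction and masses are not known exactly. Their poses are not given: they have to be found in the camera images.
- red_box: grey switch box with the red guard, loose, about 1.8 kg, on four rubber feet: 150 deep (x) x 96 wide (y) x 70 high. Origin under its centre at desk height; its x axis points from its front to its back, z up. Its front (the side where the guard's lip sticks out, at x = -75) faces roughly towards the robot
- red_hinge (a point): middle of the red guard's hinge line, at (20, 0, 76) mm in the box frame; the line runs along the box's y
- red_lip (a point): point on the underside of the red guard's lip, on its centre line, 8 mm from its free front edge and 110 mm from the hinge line; it turns with the guard. The lip is a plate 4 thick and 64 wide. Shut, it lies level with its underside 75 mm above the desk; its last 23 mm overhang the front face of the box, with free space beneath for a fingertip
- red_guard (a joint): angle of the red guard: 0 shut, 1.5 (stop) nearly upright. Plastic cover, about 60 g, open only underneath, 64 wide, 46 high above the hinge line; front plate 90 mm ahead of the hinge, and at its foot the lifting lip, from 90 to 118 mm ahead. Its front lifts; no spring: it falls shut by its own weight from every angle when nothing holds it
- red_tip (a point): point near the tip of the metal toggle under the red guard, on the bat's axis 36 mm from its pivot (the bat is 38 long and up to 12 thick). The pivot is at (-42, 0, 74) mm in the box frame and the toggle swings in the box's x-z plane; at both ends of its swing this point is 107 mm above the desk, 15 mm in front of or behind the pivot
- red_toggle (a joint): angle of the toggle: 0 = off, leaning 0.42 rad towards the front lip; 0.84 = on, leaning 0.42 rad towards the hinge. It has two stable positions: under 1 N at the tip carries it past the middle, and from there it tips over by itself to the other end. The guard clears it in both positions
- yellow_box: grey switch box with the yellow guard, loose, about 1.8 kg, on four rubber feet: 150 deep (x) x 96 wide (y) x 70 high. Origin under its centre at desk height; its x axis points from its front to its back, z up. Its front (the side where the guard's lip sticks out, at x = -75) faces roughly towards the robot
- yellow_hinge (a point): middle of the yellow guard's hinge line, at (20, 0, 76) mm in the box frame; the line runs along the box's y
- yellow_lip (a point): point on the underside of the yellow guard's lip, on its centre line, 8 mm from its free front edge and 110 mm from the hinge line; it turns with the guard. The lip is a plate 4 thick and 64 wide. Shut, it lies level with its underside 75 mm above the desk; its last 23 mm overhang the front face of the box, with free space beneath for a fingertip
- yellow_guard (a joint): angle of the yellow guard: 0 shut, 1.5 (stop) nearly upright. Plastic cover, about 60 g, open only underneath, 64 wide, 46 high above the hinge line; front plate 90 mm ahead of the hinge, and at its foot the lifting lip, from 90 to 118 mm ahead. Its front lifts; no spring: it falls shut by its own weight from every angle when nothing holds it
- yellow_tip (a point): point near the tip of the metal toggle under the yellow guard, on the bat's axis 36 mm from its pivot (the bat is 38 long and up to 12 thick). The pivot is at (-42, 0, 74) mm in the box frame and the toggle swings in the box's x-z plane; at both ends of its swing this point is 107 mm above the desk, 15 mm in front of or behind the pivot
- yellow_toggle (a joint): angle of the toggle: 0 = off, leaning 0.42 rad towards the front lip; 0.84 = on, leaning 0.42 rad towards the hinge. It has two stable positions: under 1 N at the tip carries it past the middle, and from there it tips over by itself to the other end. The guard clears it in both positions
- small_vial: bystander: small brown vial with red cap, 21 x 21 x 45, standing; origin under its centre
- glucose_meter: bystander: green and black hand meter, 28 x 88 x 54, standing; origin under its centre
- strip_carton: bystander: white and green carton, 30 x 78 x 72, standing; origin under its centre
- pen_blue: bystander: blue pen 145 long, 9 high, lying on the desk; origin under its middle
There are look-alikes about, which are no part of the job. What is shaped like the red_box but turquoise is not meant.

How it is judged (in metres and radians):
On the way, in this order (a step that is already met when the one before it is completed fails the run):
1. the red guard is lifted (more than 0.4 rad) while its toggle is still off (value of joint red_guard above 0.4 rad and value of joint red_toggle below 0.3 rad), for 0.1 s.
2. the toggle is flipped on (more than 0.75 rad) while the guard is still up (more than 0.3 rad) (value of joint red_toggle above 0.75 rad and value of joint red_guard above 0.3 rad), for 0.1 s.
3. the red guard has dropped shut with the toggle on (value of joint red_guard below 0.08 rad and value of joint red_toggle above 0.75 rad), for 0.2 s.
At the end, for the whole second after the job is handed in: The red guard is shut (under 0.08 rad) over its toggle, which is on (over 0.75 rad); the yellow guard is shut and its toggle off (under 0.1 rad); the red box stands level, at rest, within 20 mm of where it stood, the yellow box within 10 mm and the other things within 20 mm (all of step 3 and value of joint yellow_guard below 0.08 rad and value of joint yellow_toggle below 0.1 rad and distance of each of red_box, small_vial, glucose_meter, strip_carton, pen_blue from where it was at the start of the episode below 0.02 m and distance of yellow_box from where it was at the start of the episode below 0.01 m and angle between red_box's own z axis and vertical below 0.03 rad and linear speed of red_box below 0.02 m/s); the robot touches nothing.
It fails at once if the red box is shoved more than 20 mm, lifted or tipped (distance of red_box from where it was at the start of the episode above 0.02 m or angle between red_box's own z axis and vertical above 0.06 rad or height (world z) of red_box above 0.008 m).
It fails at once if the yellow-guarded box, its guard or its toggle is disturbed (distance of yellow_box from where it was at the start of the episode above 0.01 m or value of joint yellow_guard above 0.15 rad or value of joint yellow_toggle above 0.2 rad).
It fails at once if the red guard, toggle or box is pinched or pressed with more than 30 N (contact force between the fingers and red_box above 30 N).
It fails at once if a bystander is moved more than 20 mm, lifted or knocked over (distance of any of small_vial, glucose_meter, strip_carton, pen_blue from where it was at the start of the episode above 0.02 m or angle between any of small_vial, glucose_meter, strip_carton's own z axis and vertical above 0.12 rad).
It also fails if it takes over 38 s, if anything falls off the work surface, if the arm or the gripper's body presses on something with over 40 N, if the wrist force passes 120 N, or if a joint passes its speed limit or range.

## Working session

There is one attempt and no reset: what is moved stays moved. The work goes in short steps, Python scripts to look and compute and a shell command to move; the robot and the scene stay as the last step left them, time stands still between calls to the robot, and variables do not carry over. Pictures are saved under pics/ and viewed, at most 13 in all, crops included, and the job is handed in when it is done.

```bash
mkdir -p pics; ls
cat > h.py <<'E'
import numpy as np,cv2
from cell import env,eyes
def tri(obs):
    A=[];
    for p,(r,c) in obs:
        K=np.array([[p['fx'],0,p['cx']],[0,p['fy'],p['cy']],[0,0,1]]);P=K@np.array(p['extrinsics'])[:3]
        A+= [c*P[2]-P[0], r*P[2]-P[1]]
    A=np.array(A); A/=np.linalg.norm(A[:,:3],axis=1)[:,None]
    return np.linalg.lstsq(A[:,:3],-A[:,3],rcond=None)[0]
def onz(p,rc,z):
    E=np.array(p['extrinsics']);R,t=E[:3,:3],E[:3,3]
    d=R.T@np.array([(rc[1]-p['cx'])/p['fx'],(rc[0]-p['cy'])/p['fy'],1]);o=-R.T@t
    return o+d*(z-o[2])/d[2]
def save(p,n): cv2.imwrite('pics/'+n,cv2.cvtColor(p['pixels'],cv2.COLOR_RGB2BGR))
E
python3 - <<'E'
from h import *
s=eyes.read_camera('scene');t=eyes.read_camera('top')
save(s,'s0.png');save(t,'t0.png')
for n in ['red_box','red_hinge','red_lip','red_tip','yellow_box','yellow_lip','yellow_hinge','small_vial','glucose_meter','strip_carton','pen_blue']:
  for k,p in (('s',s),('t',t)):
    print(n,k,[(round(d['score'],2),np.round(d['centre']).tolist()) for d in eyes.spot_point(n,p)[:4]])
print(env.state(),env.pinch_z)
E
```

```text
pics
red_box s [(0.92, [151.0, 183.0]), (0.67, [229.0, 284.0])]
red_box t [(0.79, [159.0, 143.0]), (0.63, [189.0, 287.0])]
red_hinge s [(0.96, [209.0, 293.0]), (0.87, [141.0, 184.0])]
red_hinge t [(0.94, [152.0, 143.0]), (0.87, [178.0, 290.0])]
red_lip s [(0.57, [235.0, 271.0]), (0.21, [165.0, 246.0])]
red_lip t [(0.79, [210.0, 286.0]), (0.72, [181.0, 127.0])]
red_tip s []
red_tip t []
yellow_box s [(0.97, [200.0, 227.0])]
yellow_box t [(0.56, [190.0, 219.0])]
yellow_lip s [(0.94, [201.0, 206.0]), (0.23, [216.0, 156.0])]
yellow_lip t [(0.72, [209.0, 213.0])]
yellow_hinge s [(0.57, [178.0, 226.0]), (0.24, [303.0, 315.0])]
yellow_hinge t [(0.58, [177.0, 214.0])]
small_vial s [(0.46, [217.0, 154.0])]
small_vial t [(0.36, [243.0, 176.0])]
glucose_meter s [(0.92, [169.0, 248.0])]
glucose_meter t []
strip_carton s [(0.6, [195.0, 316.0])]
strip_carton t [(0.85, [132.0, 290.0])]
pen_blue s [(0.58, [303.0, 314.0])]
pen_blue t [(0.46, [213.0, 287.0]), (0.39, [232.0, 341.0]), (0.28, [131.0, 288.0])]
{'t': 1.2, 'joints': array([ 1.19040197e+00,  4.90875197e-01,  1.55885866e+00,  1.93661284e-05,
        1.09169480e+00, -1.05587800e-01]), 'qvel': array([ 0.00186742, -0.00077073, -0.00069519, -0.00043722,  0.000248  ,
        0.0002467 ]), 'tau': array([-1.90903804e-03, -6.12470770e+01, -2.58439547e+01,  6.92225061e-02,
        4.44868708e-02, -3.22943924e-05]), 'eef_pos': array([169.58146018, 601.59488365, 214.69061879]), 'tcp_rot': array([3.14142776e+00, 1.92036274e-07, 2.86677717e+00]), 'ft_force': array([-1.14727416, -1.07810902, -0.29506386]), 'moment': array([-0.01656336, -0.01491998,  0.03596147]), 'grip_force': 0.0, 'opening': 1.0009111322390256} -18.8
```

View pics/s0.png

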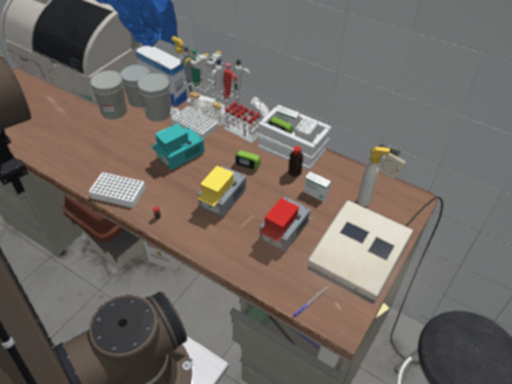

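View pics/t0.png

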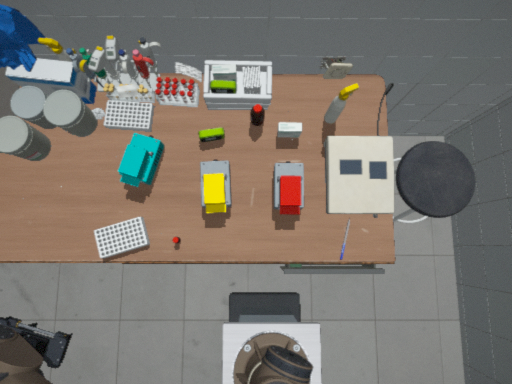

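Candidates for the red box:
- **Red-guarded box:** scene (222,284), top (188,289). This matches the description.
- **Turquoise look-alike:** scene (147,180), top (160,141).
- **Yellow box:** scene (188,222), top (187,216).

Next I fit the red box's pose in both views and check it in a close crop.

```bash
cat > fit.py <<'E'
from h import *
from scipy.optimize import minimize
def pts(b,x0,x1,y,z0,z1): return [(x,s*y,z) for x in(x0,x1) for s in(-1,1) for z in(z0,z1)]
PARTS=[pts(0,-70,20,32,76,122),pts(0,-98,-70,32,75,79)]
BOX=[pts(0,-75,75,48,4,70)]
U=8
def proj(p,q,P):
    c,s=np.cos(q[2]),np.sin(q[2]);P=np.array(P,float)
    W=np.c_[q[0]+c*P[:,0]-s*P[:,1],q[1]+s*P[:,0]+c*P[:,1],P[:,2],np.ones(len(P))]
    C=W@np.array(p['extrinsics'])[:3].T
    return np.c_[p['fx']*C[:,0]/C[:,2]+p['cx'],p['fy']*C[:,1]/C[:,2]+p['cy']]
def crop(p,q,h=35):
    c=proj(p,q,[(0,0,80)])[0].astype(int); return c[0]-h,c[1]-h,2*h
def big(im,o): 
    x,y,n=o; return cv2.resize(im[y:y+n,x:x+n],None,fx=U,fy=U,interpolation=cv2.INTER_CUBIC)
def sil(p,q,o,parts):
    m=np.zeros((o[2]*U,o[2]*U),np.uint8)
    for P in parts: cv2.fillConvexPoly(m,cv2.convexHull(((proj(p,q,P)+.5-np.array(o[:2]))*U*16).astype(np.int32)),1,shift=4)
    return m>0
E
python3 - <<'E'
from fit import *
s=eyes.read_camera('scene');t=eyes.read_camera('top')
hg=tri([(s,eyes.spot_point('red_hinge',s)[0]['centre']),(t,[178,290])]);print('hinge',hg)
H=[d['centre'] for d in eyes.spot_point('red_hinge',t)];L=[d['centre'] for d in eyes.spot_point('red_lip',t)]
Ht=min(H,key=lambda c:abs(c[1]-290));Lt=min(L,key=lambda c:abs(c[1]-286))
h=onz(t,Ht,76);l=onz(t,Lt,75);print('h',h,'l',l,np.linalg.norm(h-l))
yaw=np.arctan2(*(h-l)[[1,0]]);print('yaw',yaw)
q0=np.array([h[0]-20*np.cos(yaw),h[1]-20*np.sin(yaw),yaw])
fits={}
def red(p,o):
    r,g,b=np.moveaxis(big(p['pixels'],o).astype(int),2,0);return (r-np.maximum(g,b))>70
data=[(p,crop(p,q0)) for p in(s,t)];data=[(p,o,red(p,o)) for p,o in data]
def cost(q,D,parts=PARTS): return sum((sil(p,q,o,parts)^m).sum()/m.sum() for p,o,m in D)
for n,D in(('s',data[:1]),('t',data[1:]),('both',data)):
    r=minimize(cost,q0,args=(D,),method='Nelder-Mead',options=dict(initial_simplex=q0+np.array([[0,0,0],[15,0,0],[0,15,0],[0,0,.15]]),xatol=.01,fatol=1e-5,maxiter=300));print(n,r.x,r.fun)
q=r.x;np.save('q.npy',q)
V=[]
for p,o,m in data:
    im=cv2.cvtColor(big(p['pixels'],o),cv2.COLOR_RGB2BGR)[80:480,80:480].copy()
    for P,c in[(x,(0,255,0)) for x in PARTS]+[(BOX[0],(255,0,0))]:
        cv2.polylines(im,[cv2.convexHull(((proj(p,q,P)+.5-np.array(o[:2]))*U-80).astype(np.int32))],True,c,1)
    V.append(im)
cv2.imwrite('pics/c1.png',np.hstack(V));print(env.state()['t'])
E
```

```text
hinge [452.37262758  46.28305435 497.754917  ]
h [626.2145664  -61.82167146  76.        ] l [518.81814912 -51.29188536  75.        ] 107.91601752724523
yaw -0.09773359909997134
s [ 6.04729395e+02 -5.37633470e+01  6.16149622e-02] 0.5792596707403292
t [ 6.01793542e+02 -5.79393900e+01 -7.99674952e-03] 0.031281276370272976
both [ 6.01945464e+02 -5.72824984e+01  5.11993648e-03] 0.6243164536953995
1.45
```

View pics/c1.png

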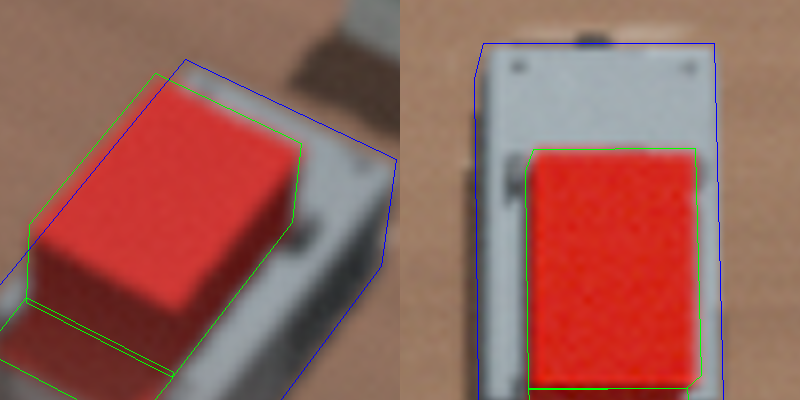

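The crop shows the red-guarded grey box in both views. The scene mask left out the guard's shaded faces, so I refit with a ratio threshold.

Run:
```python
from fit import *
s=eyes.read_camera('scene');t=eyes.read_camera('top')
q0=np.load('q.npy')
def red(p,o):
    r,g,b=np.moveaxis(big(p['pixels'],o).astype(int),2,0);m=((r>2.0*np.maximum(g,b))&(r>50)).astype(np.uint8)
    n,l,st,_=cv2.connectedComponentsWithStats(m);return l==1+np.argmax(st[1:,4])
data=[(p,crop(p,q0)) for p in(s,t)];data=[(p,o,red(p,o)) for p,o in data]
def cost(q,D,parts=PARTS): return sum((sil(p,q,o,parts)^m).sum()/m.sum() for p,o,m in D)
for n,D in(('s',data[:1]),('t',data[1:]),('both',data)):
    r=minimize(cost,q0,args=(D,),method='Nelder-Mead',options=dict(initial_simplex=q0+np.array([[0,0,0],[15,0,0],[0,15,0],[0,0,.15]]),xatol=.01,fatol=1e-5,maxiter=300));print(n,r.x,r.fun)
q=r.x;np.save('q.npy',q)
V=[]
for p,o,m in data:
    im=cv2.cvtColor(big(p['pixels'],o),cv2.COLOR_RGB2BGR)
    cv2.drawContours(im,cv2.findContours(m.astype(np.uint8),0,2)[0],-1,(255,255,0),1)
    for P,c in[(x,(0,255,0)) for x in PARTS]+[(BOX[0],(255,0,0))]:
        cv2.polylines(im,[cv2.convexHull(((proj(p,q,P)+.5-np.array(o[:2]))*U).astype(np.int32))],True,c,1)
    V.append(im[100:500,80:480])
cv2.imwrite('pics/c2.png',np.hstack(V));print(env.state()['t'])
```

```text
s [ 6.03174603e+02 -5.59246921e+01  5.03569498e-02] 0.09283421713647781
t [ 6.00757475e+02 -5.75478014e+01 -9.63320966e-03] 0.03780841370333116
both [ 6.00879785e+02 -5.72038883e+01 -1.13823308e-03] 0.1408534819169796
1.55
```

View pics/c2.png

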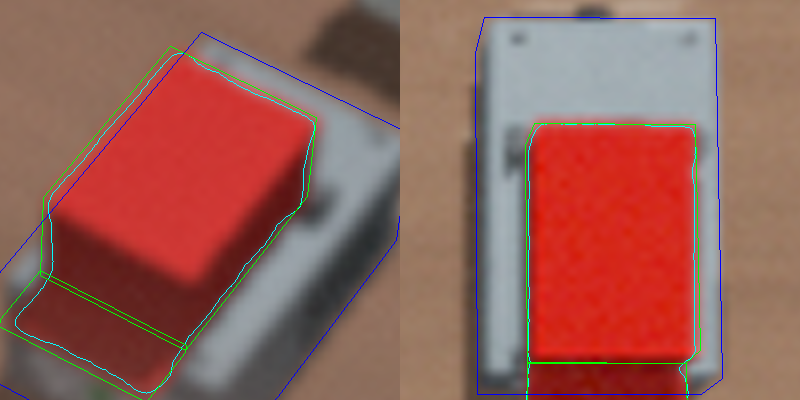

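The fit puts the red box at about (601, -57) with yaw near 0, so the lip edge is near x = 503. The plan is to turn the tool to yaw π (tool x = -X, y = +Y, z down), shut the fingers and approach from the front.

```bash
python3 -m inch '[[[0,0,0],-1,1],[[0,0,0],-1,1],[[0,0,0],-1,1],[[0,0,0],-0.15,1],[[-0.5,-0.8,0],0,1],[[-0.5,-0.8,0],0,1],[[-0.5,-0.8,0],0,1],[[-0.5,-0.8,0],0,1],[[-0.5,-0.8,0],0,1],[[-0.5,-0.8,0],0,1]]'
```

```text
t: 2.8
eef_pos: [350.4, 312.0, 214.9]
tcp_rot: [3.141, 0.001, 3.14]
ft_force: [0.5, -0.4, 0.6]
opening: 0.022
grip_force: 0.0
```

```bash
python3 -m inch '[[[-0.2,-0.77,0],0,1],[[-0.2,-0.77,0],0,1],[[-0.2,-0.77,0],0,1],[[-0.2,-0.77,0],0,1],[[-0.2,-0.77,0],0,1],[[-0.2,-0.77,0],0,1],[[-0.2,-0.77,0],0,1],[[-0.1,-0.77,0],0,1],[[0,0,0],0,1],[[0,0,0],0,1]]'
```

```text
t: 4.05
eef_pos: [439.4, -55.8, 214.6]
tcp_rot: [3.141, -0.0, 3.14]
ft_force: [0.0, 0.1, 0.3]
opening: 0.011
grip_force: 0.0
```

```bash
python3 -m inch '[[[0,0,0.6],0,1],[[0,0,0.6],0,1],[[0,0,0.6],0,1],[[0,0,0.6],0,1],[[0,0,0.05],0,1],[[-0.2,0,0],0,1],[[-0.2,0,0],0,1],[[-0.2,0,0],0,1],[[-0.1,0,0],0,1],[[0,0,0],0,1]]'
python3 - <<'E'
from fit import *
s=eyes.read_camera('scene');t=eyes.read_camera('top');q=np.load('q.npy')
V=[cv2.cvtColor(big(p['pixels'],crop(p,q+[-40,0,0])),cv2.COLOR_RGB2BGR)[80:480,80:480] for p in (s,t)]
cv2.imwrite('pics/c3.png',np.hstack(V))
E
```

```text
t: 5.3
eef_pos: [482.0, -56.0, 67.7]
tcp_rot: [3.142, 0.0, -3.141]
ft_force: [-0.3, -0.5, -0.4]
opening: 0.008
grip_force: 0.0
```

View pics/c3.png

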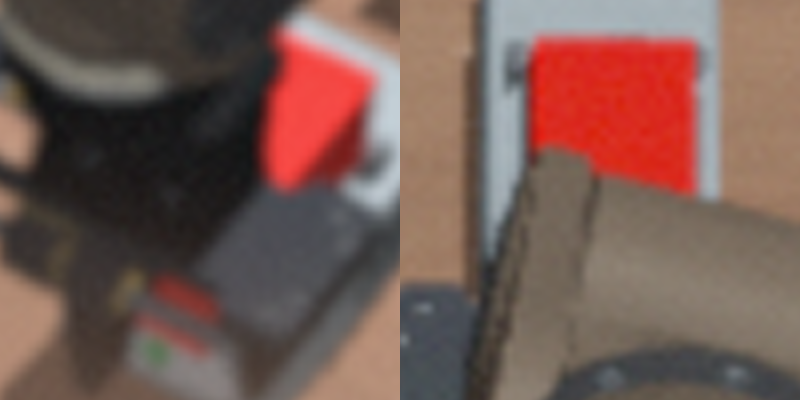

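The finger stands centred in front of the lip and the guard is shut. I'll creep in to find the lip's edge by force.

```bash
python3 -m inch '[[[-0.05,0,0],0,1],[[-0.05,0,0],0,1],[[-0.02,0,0],0,1],[[-0.02,0,0],0,1],[[-0.02,0,0],0,1],[[0,0,0],0,1],[[0,0,0],0,1],[[0,0,0],0,1],[[0,0,0],0,1],[[0,0,0],0,1]]'
```

```text
t: 6.65
eef_pos: [490.8, -55.9, 67.5]
tcp_rot: [3.141, -0.001, -3.141]
ft_force: [-4.6, -0.6, 0.3]
opening: 0.007
grip_force: 2.6
```

Contact is at 4.6 N, which puts the lip edge near x ≈ 501. I'll lift by following the lip's arc.

```bash
python3 -m inch '[[[0,0,-0.03],0,1],[[0,0,-0.05],0,1],[[0,0,-0.05],0,1],[[-0.005,0,-0.05],0,1],[[-0.01,0,-0.05],0,1],[[-0.01,0,-0.05],0,1],[[-0.015,0,-0.05],0,1],[[-0.015,0,-0.05],0,1],[[-0.015,0,-0.05],0,1],[[0,0,0],0,1]]'
python3 - <<'E'
from fit import *
s=eyes.read_camera('scene');q=np.load('q.npy')
cv2.imwrite('pics/c4.png',cv2.cvtColor(big(s['pixels'],crop(s,q)),cv2.COLOR_RGB2BGR)[80:480,80:480])
E
```

```text
t: 7.9
eef_pos: [494.1, -55.9, 93.5]
tcp_rot: [3.141, -0.003, -3.141]
ft_force: [-10.4, -1.9, 2.1]
opening: 0.004
grip_force: 5.6
```

View pics/c4.png

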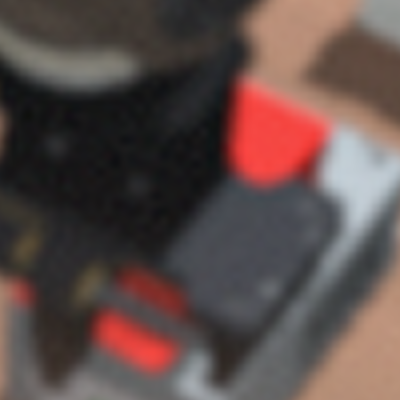

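The force is 10 N, so I'll compare the picture with the projected guard at a few angles before going on.

Run:
```python
from fit import *
s=eyes.read_camera('scene');q=np.load('q.npy')+[-1,0,0];o=crop(s,q)
V=[]
def rot(P,th):
    P=np.array(P,float)-[20,0,76];c,n=np.cos(th),np.sin(th)
    return np.c_[P[:,0]*c+P[:,2]*n,P[:,1],-P[:,0]*n+P[:,2]*c]+[20,0,76]
for th in(0,.22):
    im=cv2.cvtColor(big(s['pixels'],o),cv2.COLOR_RGB2BGR)
    im=cv2.convertScaleAbs(im,alpha=1.5,beta=10)
    for P in PARTS: cv2.polylines(im,[cv2.convexHull(((proj(s,q,rot(P,th))+.5-np.array(o[:2]))*U).astype(np.int32))],True,(0,255,0),1)
    V.append(im[120:520,40:440])
cv2.imwrite('pics/c5.png',np.hstack(V));st=env.state();print(st['ft_force'],st['t'])
```

```text
[-10.95659662  -1.17975256   2.00770669] 8.0
```

View pics/c5.png

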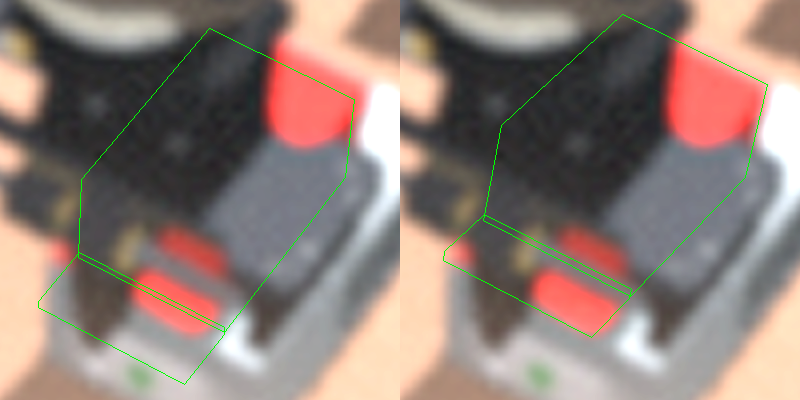

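At 0.22 rad the model matches the picture, so the guard is lifted. I'll keep following the arc to about 0.7 rad.

```bash
python3 -m inch '[[[-0.018,0,-0.075],0,1],[[-0.018,0,-0.075],0,1],[[-0.033,0,-0.085],0,1],[[-0.033,0,-0.085],0,1],[[-0.042,0,-0.08],0,1],[[-0.042,0,-0.08],0,1],[[-0.052,0,-0.075],0,1],[[-0.052,0,-0.075],0,1],[[-0.06,0,-0.07],0,1],[[-0.06,0,-0.07],0,1]]'
```

```text
t: 9.25
eef_pos: [517.7, -55.9, 140.3]
tcp_rot: [3.141, -0.005, -3.141]
ft_force: [-18.3, -0.4, 13.5]
opening: 0.005
grip_force: 9.0
```

The load is mostly radial: I'm following the arc a little inside it. I'll ease off along that direction.

```bash
python3 -m inch '[[[0.01,0,-0.01],0,1],[[0.01,0,-0.01],0,1],[[0.005,0,-0.005],0,1],[[0,0,0],0,1],[[0,0,0],0,1],[[0,0,0],0,1],[[0,0,0],0,1],[[0,0,0],0,1],[[0,0,0],0,1],[[0,0,0],0,1]]'
python3 - <<'E'
from fit import *
s=eyes.read_camera('scene');q=np.load('q.npy')+[0,0,0];o=crop(s,q)
V=[]
def rot(P,th):
    P=np.array(P,float)-[20,0,76];c,n=np.cos(th),np.sin(th)
    return np.c_[P[:,0]*c+P[:,2]*n,P[:,1],-P[:,0]*n+P[:,2]*c]+[20,0,76]
for th in(.6,.7):
    im=cv2.convertScaleAbs(cv2.cvtColor(big(s['pixels'],o),cv2.COLOR_RGB2BGR),alpha=1.5,beta=10)
    for P,g in [(rot(P,th),(0,255,0)) for P in PARTS]+[(BOX[0],(255,0,0))]: cv2.polylines(im,[cv2.convexHull(((proj(s,q,P)+.5-np.array(o[:2]))*U).astype(np.int32))],True,g,1)
    V.append(im[80:520,40:440])
cv2.imwrite('pics/c6.png',np.hstack(V));st=env.state();print(st['ft_force'],st['t'])
E
```

```text
t: 10.5
eef_pos: [518.5, -55.9, 141.8]
tcp_rot: [-3.142, 0.0, -3.141]
ft_force: [-7.5, 0.6, 4.9]
opening: 0.003
grip_force: 3.6
[-8.10402051 -0.06284228  5.4687824 ] 10.55
```

View pics/c6.png

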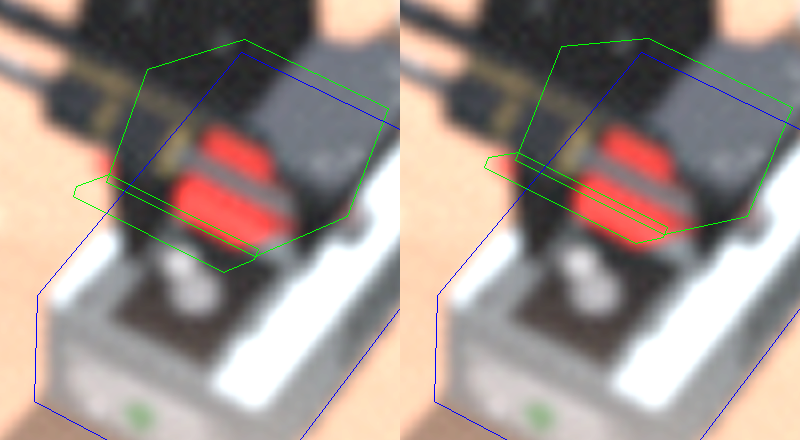

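The toggle shows at (575,260) in the right panel, still off, with the guard held at about 0.7 rad. Friction at the lip is high, so I'll descend with small sideways strokes to let the lip slide up the finger.

```bash
python3 -m inch '[[[0.012,0,-0.008],0,1],[[0,0.1,0.02],0,1],[[0,0.1,0.02],0,1],[[0,-0.15,0.03],0,1],[[0,-0.15,0.03],0,1],[[0,0.15,0.03],0,1],[[0,0.15,0.03],0,1],[[0,-0.1,0.02],0,1],[[0,-0.1,0.02],0,1],[[0,0,0],0,1]]'
```

```text
t: 11.8
eef_pos: [517.9, -56.6, 129.5]
tcp_rot: [3.142, 0.0, 3.141]
ft_force: [1.6, -0.6, -0.2]
opening: 0.003
grip_force: 0.1
```

The guard rides freely on the finger with almost no load. I'll continue down to toggle height.

```bash
python3 -m inch '[[[0,0.12,0.05],0,1],[[0,0.12,0.05],0,1],[[0,-0.12,0.05],0,1],[[0,-0.12,0.05],0,1],[[0,0.12,0.05],0,1],[[0,0.12,0.05],0,1],[[0,-0.12,0.05],0,1],[[0,-0.12,0.05],0,1],[[0,0,0.03],0,1],[[0,0,0],0,1]]'
python3 - <<'E'
from fit import *
s=eyes.read_camera('scene');q=np.load('q.npy');o=crop(s,q)
im=cv2.convertScaleAbs(cv2.cvtColor(big(s['pixels'],o),cv2.COLOR_RGB2BGR),alpha=1.5,beta=10)
cv2.polylines(im,[cv2.convexHull(((proj(s,q,BOX[0])+.5-np.array(o[:2]))*U).astype(np.int32))],True,(255,0,0),1)
cv2.imwrite('pics/c7.png',im[80:520,40:440]);st=env.state();print(st['ft_force'],st['t'])
E
```

```text
t: 13.05
eef_pos: [517.8, -56.2, 103.7]
tcp_rot: [3.142, -0.0, 3.141]
ft_force: [-0.8, -0.5, 0.4]
opening: 0.006
grip_force: 0.2
[ 0.34853015 -0.94148918 -0.12067342] 13.1
```

View pics/c7.png

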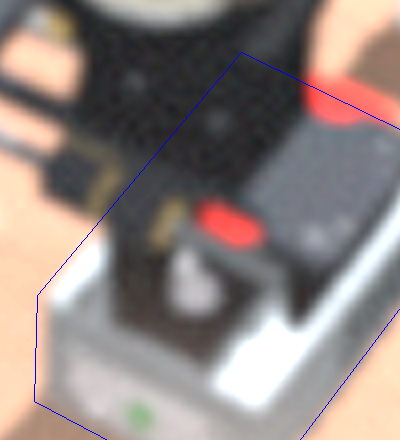

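The guard is up, the toggle is just behind the finger and the two are aligned. Now I push towards the hinge.

```bash
python3 -m inch '[[[-0.06,0.08,0],0,1],[[-0.06,0.08,0],0,1],[[-0.06,-0.08,0],0,1],[[-0.06,-0.08,0],0,1],[[-0.06,0.05,0],0,1],[[-0.06,-0.05,0],0,1],[[-0.05,0,0],0,1],[[0,0,0],0,1],[[0,0,0],0,1],[[0,0,0],0,1]]'
```

```text
t: 14.35
eef_pos: [542.3, -55.9, 103.8]
tcp_rot: [3.141, 0.0, -3.141]
ft_force: [0.1, 0.5, 0.5]
opening: 0.0
grip_force: 0.0
```

```bash
python3 -m inch '[[[-0.04,0,0],0,1],[[-0.03,0,0],0,1],[[0,0,0],0,1],[[0,0,0],0,1],[[0,0,0],0,1],[[0,0,0],0,1],[[0,0,0],0,1],[[0,0,0],0,1],[[0,0,0],0,1],[[0,0,0],0,1]]'
python3 - <<'E'
from fit import *
s=eyes.read_camera('scene');q=np.load('q.npy');o=crop(s,q)
im=cv2.convertScaleAbs(cv2.cvtColor(big(s['pixels'],o),cv2.COLOR_RGB2BGR),alpha=1.5,beta=10)
cv2.polylines(im,[cv2.convexHull(((proj(s,q,BOX[0])+.5-np.array(o[:2]))*U).astype(np.int32))],True,(255,0,0),1)
for x,c in((-57,(0,255,255)),(-27,(0,255,0))): cv2.circle(im,tuple(((proj(s,q+[3,0,0],[(x,0,107)])[0]+.5-np.array(o[:2]))*U).astype(int).tolist()),4,c,1)
cv2.imwrite('pics/c8.png',im[80:520,40:440]);st=env.state();print(st['ft_force'],st['t'])
print([(d['score'],d['centre'],proj(s,q,[(-57,0,107),(-27,0,107)])) for d in eyes.spot_point('red_tip',s)])
E
```

```text
t: 15.6
eef_pos: [546.6, -56.0, 104.2]
tcp_rot: [-3.142, 0.0, -3.141]
ft_force: [-4.2, 0.1, 6.8]
opening: 0.005
grip_force: 3.9
[-4.79521275 -0.15458583  7.5018696 ] 15.65
[(0.52, [214.2, 279.8], array([[275.27674766, 220.76727427],
       [280.53392747, 214.32100643]]))]
```

View pics/c8.png

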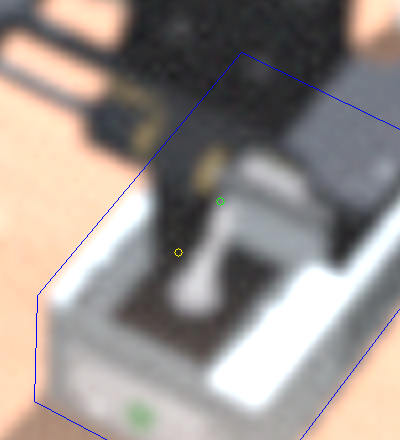

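The toggle is on: the detected tip (214, 280) matches the projected "on" position. I'll draw the finger out.

```bash
python3 -m inch '[[[0.08,0,0],0,1],[[0.1,0,0],0,1],[[0.1,0,0],0,1],[[0.1,0,0],0,1],[[0.1,0,0],0,1],[[0.1,0,0.05],0,1],[[0.1,0,0.05],0,1],[[0.1,0,0.05],0,1],[[0.1,0,0.05],0,1],[[0.1,0,0],0,1]]'
```

```text
t: 16.95
eef_pos: [487.4, -56.0, 91.6]
tcp_rot: [3.141, -0.0, -3.142]
ft_force: [0.1, -1.0, 0.2]
opening: 0.006
grip_force: 0.0
```

```bash
python3 -m inch '[[[0.2,0,0],0,1],[[0.3,0,0],0,1],[[0.4,0,0],0,1],[[0.2,0,-0.3],0,1],[[0,0.3,-0.6],0,1],[[0,0.6,-0.6],0,1],[[0,0.8,-0.3],0,1],[[0,0.8,0],0,1],[[0,0.8,0],0,1],[[0,0.4,0],0,1]]'
python3 - <<'E'
from fit import *
s=eyes.read_camera('scene');q=np.load('q.npy');o=crop(s,q)
im=cv2.cvtColor(big(s['pixels'],o),cv2.COLOR_RGB2BGR)
for P in PARTS+BOX: cv2.polylines(im,[cv2.convexHull(((proj(s,q,P)+.5-np.array(o[:2]))*U).astype(np.int32))],True,(255,0,0),1)
cv2.imwrite('pics/c9.png',im[80:520,40:440]);st=env.state();print(st['ft_force'],st['t'])
E
```

```text
t: 18.2
eef_pos: [421.0, 167.7, 199.9]
tcp_rot: [3.141, 0.0, -3.14]
ft_force: [-0.3, -0.1, -0.4]
opening: 0.003
grip_force: 0.0
[-1.03974001 -0.9850128  -0.42349158] 18.25
```

View pics/c9.png

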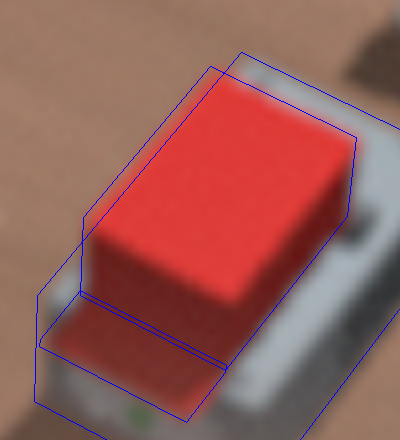

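The guard has dropped shut, lying level with the lip on the box. The box has barely moved and the arm is clear, so I'm handing the job in.

```bash
python3 -c "
from cell import env
print(env.job_done())"
```

```text
the job is handed in; nothing more can be done
None
```

I lifted the red guard, flipped its toggle on, drew the finger out so the guard dropped shut, and handed the job in at about 18 s; the last camera picture showed the guard shut and the box within a few millimetres of its start, but no verdict came back.

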